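Weed out the stiff betel box

TASK

Find which of the two steel betel boxes has a stiff hinge: raise the lid of the box on the robot's left by 30 degrees or more, then that of the box on the right; a free lid drops shut when let go, a stiff one stays up. Push the stiff lid shut and put that box flat in the middle of the organiser's low tray. Leave the good box shut where it stands, and do not disturb the glass vase.

Things in the scene. Friction and masses are not known exactly. Their poses are not given: they have to be found in the camera images.
- box_a_mid (a point): Centre (half-way up, 20 mm above its underside) of a small steel betel box, one of two that look just alike. Box 90 mm (its x) by 56 mm (its y) by 40 mm high with the lid shut, 0.4 to 0.6 kg, loose. Its hinge runs along its +x edge, 45 mm from the centre and 14 mm above it; its -x side, which carries the knob, faces roughly towards the robot (within 0.35 rad). z is up.
- knob_a (a point): Centre of the steel ball knob (14 mm across) of lid_a, on box_a; it stands on a 6 mm thick stem 18 mm out from the front of the lid, 108 mm from the hinge line and, with the lid shut, 63 mm ahead (-x) of the box's centre, 37 mm above the cupboard top and 3.5 mm above the hinge line. Nothing is under or beside it, so it can be pinched from above with fingers closing along the box's y (the hinge direction); the ball then turns between the fingers as the lid swings.
- lid_a (a joint): Opening angle of the lid of box_a, rad: 0 shut, 1.3 fully open. The flat lid is 53 mm wide, its top 40 mm above the underside of the box when shut. Of the two boxes one has a free hinge, whose lid drops shut by itself within a second when let go at any angle; the other's is stiff, and its lid stays where it is left, and takes about 0.07 N m to swing either way, so it must be pushed down to shut. Nothing outside tells which.
- box_b_mid (a point): Centre (half-way up, 20 mm above its underside) of a small steel betel box, one of two that look just alike. Box 90 mm (its x) by 56 mm (its y) by 40 mm high with the lid shut, 0.4 to 0.6 kg, loose. Its hinge runs along its +x edge, 45 mm from the centre and 14 mm above it; its -x side, which carries the knob, faces roughly towards the robot (within 0.35 rad). z is up.
- knob_b (a point): Centre of the steel ball knob (14 mm across) of lid_b, on box_b; it stands on a 6 mm thick stem 18 mm out from the front of the lid, 108 mm from the hinge line and, with the lid shut, 63 mm ahead (-x) of the box's centre, 37 mm above the cupboard top and 3.5 mm above the hinge line. Nothing is under or beside it, so it can be pinched from above with fingers closing along the box's y (the hinge direction); the ball then turns between the fingers as the lid swings.
- lid_b (a joint): Opening angle of the lid of box_b, rad: 0 shut, 1.3 fully open. The flat lid is 53 mm wide, its top 40 mm above the underside of the box when shut. Of the two boxes one has a free hinge, whose lid drops shut by itself within a second when let go at any angle; the other's is stiff, and its lid stays where it is left, and takes about 0.07 N m to swing either way, so it must be pushed down to shut. Nothing outside tells which.
- tray (a point): Centre of the inner floor (5 mm above the cupboard top) of the low tray of the white two-tier plastic organiser. Fixed. Inside the tray measures 182 mm (x) by 162 mm (y), with 4 mm walls 25 mm high over the cupboard top. The raised second tier, 80 mm high, begins 86 mm from this point on the tray's -y side. z is up.
- vase_mid (a point): Centre (half-way up) of a small amber glass vase, 56 mm across and 110 mm high, standing loose beyond the boxes.
There are look-alikes about, which are no part of the job. Leave any blue or purple look-alike of the part that bears box_b_mid alone.

How it is judged (in metres and radians):
On the way, in this order (a step that is already met when the one before it is completed fails the run):
1. the lid of the left box has been raised (26 degrees or more) (((world y of box_a_mid above 0.09 m and value of joint lid_a above 0.45 rad) or (world y of box_b_mid above 0.09 m and value of joint lid_b above 0.45 rad))), for 0.1 s.
2. then the lid of the right box has been raised (26 degrees or more) (((world y of box_a_mid below 0.09 m and value of joint lid_a above 0.45 rad) or (world y of box_b_mid below 0.09 m and value of joint lid_b above 0.45 rad))), for 0.1 s.
At the end, for the whole second after the job is handed in: The stiff box lies flat (within 10 degrees) on the floor of the low tray, its centre within 50 mm of the tray's centre, its lid shut (within 10 degrees); the good box is upright within 50 mm of where it started with its lid shut; the vase stands (horizontal distance between box_b_mid and tray below 0.05 m and z of box_b_mid in the frame of tray below 0.028 m and angle between each of box_b_mid, box_a_mid, vase_mid's own z axis and vertical below 0.17 rad and value of joint each of lid_b, lid_a below 0.17 rad and distance of box_a_mid from where it was at the start of the episode below 0.05 m); the robot touches nothing.
It fails at once if the vase is knocked over or pushed more than 30 mm (distance of vase_mid from where it was at the start of the episode above 0.03 m or angle between vase_mid's own z axis and vertical above 0.5 rad).
It fails at once if the good box is carried off (moved more than 80 mm) (distance of box_a_mid from where it was at the start of the episode above 0.08 m).
It also fails if it takes over 72 s, if anything falls off the work surface, if the arm or the gripper's body presses on something with over 40 N, if the wrist force passes 120 N, or if a joint passes its speed limit or range.

ROBOT

A 6-joint arm with a two-finger parallel gripper is mounted at the origin on the work surface. World frame = base frame: x ahead of the robot, y to its left, z up, the work surface at z = 0. Lengths are in m, angles in degrees, forces in N, time in s.
With the tool pointing down it reaches from about 0.4 to 0.825 m from the base axis. Payload 7 kg.
Tool frame: the origin (TCP) lies on the mounting face of the last link; the fingertips stand 178 mm ahead of it and the grasp point (between the pads) lies 159 mm ahead of it; z points along the fingers, y is the direction in which the jaws open and shut (so a half turn about z gives the same grasp; the last joint's range is limited). The gripper opens to 88 mm and grips with 3 to 60 N. Pads are 19 mm wide; open, the fingers measure 130 mm over their backs; the gripper's body (78 mm by 193 mm) begins 47 mm behind the grasp point.
Start: joints at [85.548, 20.546, 0.682, 0, -70.136, -16.507], TCP at [0.241, 0.63, 0.405] pointing down, gripper open.
Joint ranges: [-176.03, 176.03], [-82.01, 121.73], [-58.28, 71.71], [-173.87, 95.51], [-174.79, -0.11], [-173.66, 173.66]. Speed limits (degrees/s): [136.94, 136.94, 172.46, 180, 180, 180].

INTERFACE

Orientations are given as [roll, pitch, yaw] about the fixed x, y, z axes, in that order (R = Rz(yaw) Ry(pitch) Rx(roll)).
In Python, from plant import r gives the robot as it stands. The module is installed in compiled form; this text tells all that it offers.
- The arm moves only by the tool carry_out, never from a script. Its argument "plan" is a list of rows, each a list of 3 entries, a list of its own where there are three numbers: the shift along the tool's x, y, z in m, then the turn, a rotation vector about the tool's x, y, z in degrees, then the closure in counts, from 0 (fully open) to 255 (shut). In form: [[[x, y, z], [ax, ay, az], hand], ...]. A call has 1 to 12 rows; each row shifts and turns the commanded pose from where the row before left it, along the tool's axes as they then stand; what a row does not reach is not made up. A row lasts 1/12 s, in which the tool goes at most 41.7 mm and 7.16 degrees, less where a joint would pass 70% of its speed; a pose out of reach is approached as far as the arm can. A call is refused whole if a number of a shift passes 0.0417 or a number of a turn 7.16, either way. A call with a gripper value outside its range is refused whole. The fingers move at their own pace and stop on an object; "grip_force" is the grip in N (left out, the last holds). Time passes only in rows, so rows that do not move let the fingers close. It gives the time, the measured TCP pose, the force and the opening at its end, in the units of the state.
- r.get_state(): the state, without advancing time (a new reading comes with each control period).
- r.capture(name): name is "scene" or "top" or "wrist"; returns the picture (480x640x3 uint8, red, green, blue); there is no depth.
- r.get_calibration(name): a dict with "K" (3x3 intrinsics, pixels), "D" ([k1, k2, p1, p2, k3] as OpenCV has them; the pictures are not rectified), "rvec" (rotation vector, rad) and "tvec" (3), from world to camera coordinates, as OpenCV has them. Camera axes: x right, y down, z forward; pixel columns grow to the right and rows downward; lengths in m; the calibration is good to about 2 mm. A picture is of the moment at which its call begins: read the wrist's pose just before it. get_calibration takes no time and is no camera call; for the wrist camera it gives the pose at the moment of the call.
- r.close_job(): hands the job in, once; it reports no verdict.
The state is a dict: "time_s": time; "joints": joint angles; "qd": joint speeds; "joint_torque": joint torques, N m; "tcp_pos": TCP position; "eef_rot": TCP orientation; "contact_force": force on the tool from outside, world axes, zero at the start; "moment": the same for the moment, N m; "gripper_width": finger opening in m.
Only numpy, scipy, OpenCV 4.12 (cv2) and the standard library are available. Lean on these libraries where they do the work, as an engineer would, in place of code of your own. Each camera call takes 0.05 s, during which the arm holds its last target. There are 200 camera calls.

## Working session

There is one attempt and no reset: what is moved stays moved. The work goes in short steps, Python scripts to look and compute and a tool call to move; the robot and the scene stay as the last step left them, time stands still between calls to the robot, and variables do not carry over. Pictures are saved under pics/ and viewed, about 8 in all and at most 12, crops included, and the job is handed in when it is done.

Besides the shell and the picture viewer there is one more tool, called after "Emit:" by a JSON object that holds its "api" and its "payload". carry_out: Moves the arm, as the interface text tells. Its arguments: {"type":"object","properties":{"plan":{"type":"array","items":{"type":"array"}},"grip_force":{"type":"number"}},"required":["plan"]}

```bash
mkdir -p pics; python3 - <<'E'
from plant import r
import cv2
s=r.get_state(); print(s)
for n in("scene","top"):
    cv2.imwrite(f"pics/{n}0.png",r.capture(n)[:,:,::-1])
    print(n,r.get_calibration(n))
E
```

```text
{'time_s': 0.0, 'joints': array([ 8.55481137e+01,  2.05906960e+01,  6.33909882e-01, -2.00012013e-02,
       -7.01351131e+01, -1.65058248e+01]), 'qd': array([ 0.0827369 , -0.10656388, -0.03207638, -0.02501725, -0.06110886,
       -0.0564461 ]), 'joint_torque': array([-2.44351533e-03, -5.82718885e+01,  2.93060392e+01,  6.99701026e+00,
        7.04320759e-03, -1.61723692e-04]), 'tcp_pos': array([0.24137676, 0.63015906, 0.40373219]), 'eef_rot': array([ 1.79906545e+02, -8.08464353e-03, -2.09645160e+01]), 'contact_force': array([-0.04469558,  0.63083341, -0.2859451 ]), 'moment': array([ 0.03465297, -0.02409518, -0.03160303]), 'gripper_width': 0.08754928469367827}
scene {'K': array([[528.70200575,   0.        , 321.652592  ],
       [  0.        , 528.70200575, 241.59280938],
       [  0.        ,   0.        ,   1.        ]]), 'D': array([-0.110554,  0.      ,  0.      ,  0.      ,  0.      ]), 'rvec': array([ 2.20198801,  0.60672786, -0.29206815]), 'tvec': array([-0.47122978, -0.14416348,  1.21462062])}
top {'K': array([[553.66205492,   0.        , 320.55901259],
       [  0.        , 553.66205492, 238.49741641],
       [  0.        ,   0.        ,   1.        ]]), 'D': array([0.03987347, 0.        , 0.        , 0.        , 0.        ]), 'rvec': array([ 2.20584935, -2.16305045,  0.06542697]), 'tvec': array([-0.05117704,  0.55835634,  0.86676242])}
```

View pics/top0.png

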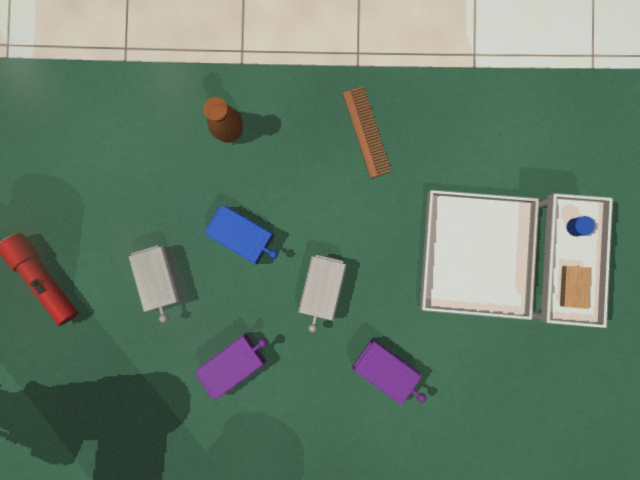

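View pics/scene0.png

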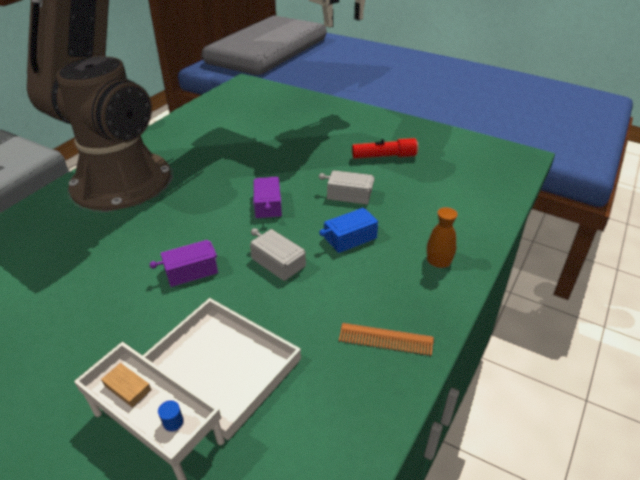

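The top view shows the left grey box at about (153,279) with its knob at (163,318). The right one is at (322,288) with its knob at (312,328). The tray is centred near (481,255) and the vase near (225,120). The blue and purple boxes are look-alikes to avoid.

```bash
cat > h.py <<'E'
import numpy as np, cv2
from plant import r
def cam(n):
    c=r.get_calibration(n); R=cv2.Rodrigues(np.array(c["rvec"]))[0]; return c,R,np.array(c["tvec"]).ravel()
def toplane(n,px,z,c=None):
    c,R,t=c or cam(n)
    u=cv2.undistortPoints(np.array(px,float).reshape(-1,1,2),c["K"],c["D"]).reshape(-1,2)
    d=np.c_[u,np.ones(len(u))]@R; o=-R.T@t
    return o+d*((z-o[2])/d[:,2])[:,None]
E
python3 - <<'E'
from h import *
im=cv2.imread("pics/top0.png"); hsv=cv2.cvtColor(im,cv2.COLOR_BGR2HSV)
m=((hsv[...,1]<60)&(hsv[...,2]>95)).astype(np.uint8)*255; m[:75]=0
for ct in cv2.findContours(m,cv2.RETR_EXTERNAL,cv2.CHAIN_APPROX_NONE)[0]:
    if cv2.contourArea(ct)<30: continue
    print("area",cv2.contourArea(ct),cv2.boundingRect(ct))
    mm=cv2.drawContours(np.zeros_like(m),[ct],-1,255,-1)
    if cv2.contourArea(ct)<4000:
        b=cv2.morphologyEx(mm,cv2.MORPH_OPEN,np.ones((13,13),np.uint8))
        bc=max(cv2.findContours(b,0,1)[0],key=cv2.contourArea)
        (c,s,a)=cv2.minAreaRect(bc); P=toplane("top",cv2.boxPoints((c,s,a)),.04)
        print("box corners",P.round(4)[:,:2].tolist(),"c",P.mean(0).round(4),[np.linalg.norm(P[i]-P[i-1]).round(4) for i in range(4)])
        low=ct.reshape(-1,2); k=low[low[:,1]>low[:,1].max()-7].astype(float)
        kc=cv2.minEnclosingCircle(k.astype(np.float32)); K=toplane("top",[kc[0]],.037)[0]
        print("knob px",kc,K.round(4)); d=P.mean(0)-K; print("dist",np.linalg.norm(d[:2]),"yaw",np.degrees(np.arctan2(d[1],d[0])))
    else:
        q=cv2.minAreaRect(ct); P=toplane("top",cv2.boxPoints(q),.025); print("tray",P.round(3).tolist(),P.mean(0))
print("tray corners z.025",toplane("top",[(427,192),(538,198),(533,318),(422,311)],.025).round(4), toplane("top",[(435,197),(535,201),(531,314),(426,306)],.005).mean(0))
print("vase",toplane("top",[(232,128),(217,109)],0.03), toplane("top",[(217,109)],.11))
print("purple",toplane("top",[(230,366),(262,344),(196,375),(215,398),(240,235),(388,372)],.04))
E
```

```text
area 2208.5 (298, 254, 48, 79)
box corners [[0.4419, -0.0055], [0.5355, -0.0269], [0.5227, -0.0824], [0.4295, -0.0607]] c [ 0.4824 -0.0439  0.04  ] [np.float64(0.0565), np.float64(0.0959), np.float64(0.057), np.float64(0.0958)]
knob px ((312.0, 328.0), 4.472236156463623) [ 0.419  -0.0299  0.037 ]
dist 0.064901933072352 yaw -12.448849476968629
area 2263.5 (128, 244, 51, 79)
box corners [[0.5298, 0.2608], [0.5464, 0.2061], [0.4533, 0.1763], [0.4371, 0.2307]] c [0.4917 0.2185 0.04  ] [np.float64(0.0975), np.float64(0.0571), np.float64(0.0978), np.float64(0.0567)]
knob px ((163.5, 318.0), 4.924529075622559) [0.4301 0.2001 0.037 ]
dist 0.0642619762791981 yaw 16.64069251561599
area 23144.0 (419, 190, 195, 138)
tray [[0.442, -0.196, 0.025], [0.65, -0.209, 0.025], [0.634, -0.503, 0.025], [0.429, -0.486, 0.025]] [ 0.53878806 -0.34830988  0.025     ]
area 149.5 (7, 75, 26, 12)Traceback (most recent call last):
  File "<stdin>", line 10, in <module>
ValueError: max() iterable argument is empty
```

Emit:
{"api": "carry_out", "payload": {"plan": [[[0, 0, 0.015], [0, 0, -6.3], 0], [[0, 0, 0.015], [0, 0, -6.3], 0], [[0, 0, 0.015], [0, 0, -6.3], 60], [[0, 0, 0.015], [0, 0, -6.3], 100], [[0, 0, 0.015], [0, 0, -6.3], 140], [[0, 0, 0.015], [0, 0, -6.3], 140], [[0.005, 0.038, 0], [0, 0, 0], 140], [[0.005, 0.038, 0], [0, 0, 0], 140], [[0.005, 0.038, 0], [0, 0, 0], 140], [[0.005, 0.038, 0], [0, 0, 0], 140], [[0.005, 0.038, 0], [0, 0, 0], 140], [[0.005, 0.038, 0], [0, 0, 0], 140]], "grip_force": 20}}

```text
time_s: 1.1
tcp_pos: [0.3365, 0.4189, 0.3143]
eef_rot: [180.0, 0.0, 16.9]
contact_force: [1.3, 0.2, 1.6]
gripper_width: 0.0401
```

Emit:
{"api": "carry_out", "payload": {"plan": [[[0.004, 0.038, 0], [0, 0, 0], 140], [[0.004, 0.038, 0], [0, 0, 0], 140], [[0.004, 0.038, 0], [0, 0, 0], 140], [[0.004, 0.038, 0], [0, 0, 0], 140], [[0.004, 0.038, 0], [0, 0, 0], 140], [[0.004, 0.038, 0], [0, 0, 0], 140], [[0, 0.01, 0], [0, 0, 0], 140], [[0, 0, 0], [0, 0, 0], 140], [[0, 0, 0], [0, 0, 0], 140]]}}

```text
time_s: 1.85
tcp_pos: [0.4283, 0.1994, 0.3146]
eef_rot: [-180.0, 0.0, 16.7]
contact_force: [-0.3, -0.3, -0.2]
gripper_width: 0.0398
```

```bash
cat >> h.py <<'E'
from scipy.spatial.transform import Rotation as Ro
def st():
    s=r.get_state(); R=Ro.from_euler("xyz",s["eef_rot"],degrees=True).as_matrix()
    p=np.array(s["tcp_pos"]); g=p+.159*R[:,2]
    print("t",s["time_s"],"tcp",p.round(4),"rot",np.round(s["eef_rot"],2),"grasp",g.round(4),"F",np.round(s["contact_force"],1),"w",round(s["gripper_width"],4))
    return s,R,g
def snap(n,f):
    im=r.capture(n)[:,:,::-1].copy(); cv2.imwrite(f"pics/{f}.png",im); return im
def go(x,y,z,yaw,n="goal"):
    s,R,g=st(); d=R.T@(np.array([x,y,z])-g)
    print(n,"tool shift",d.round(4),"turn about tool z",-(yaw-s["eef_rot"][2]))
E
python3 - <<'E'
from h import *
go(.430,.200,.037,16.8); c=cam("wrist"); snap("wrist","w1"); print(-c[1].T@c[2]); np.save("cw1.npy",np.array(list(c),object),allow_pickle=True)
for z,p in((.037,(.430,.2,.037)),):
    print(cv2.projectPoints(np.array([p]),c[0]["rvec"],c[0]["tvec"],c[0]["K"],c[0]["D"])[0])
E
```

```text
t 1.85 tcp [0.4283 0.1994 0.3146] rot [-180.      0.     16.73] grasp [0.4283 0.1994 0.1556] F [-0.3 -0.3 -0.2] w 0.0398
goal tool shift [ 1.800e-03 -1.000e-04  1.186e-01] turn about tool z -0.06754233563866663
[0.50640578 0.22327333 0.29489174]
[[[320.92984905 240.37171591]]]
```

View pics/w1.png

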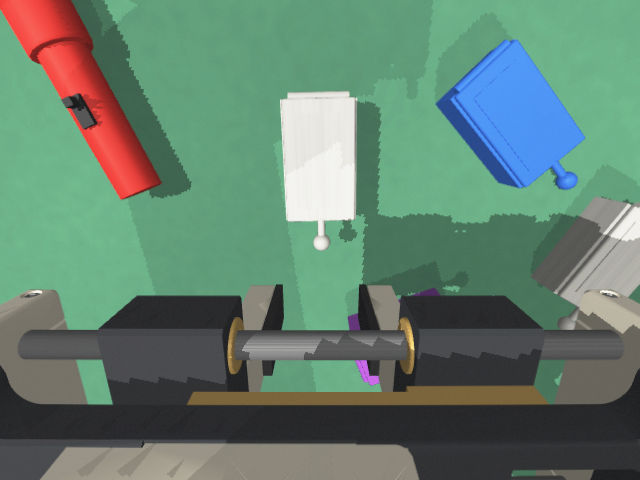

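The wrist view shows the knob at (321,241), where it was predicted (320.9,240.4). Next I descend and pinch it.

Emit:
{"api": "carry_out", "payload": {"plan": [[[0.001, 0, 0.025], [0, 0, 0], 140], [[0.001, 0, 0.025], [0, 0, 0], 140], [[0, 0, 0.025], [0, 0, 0], 140], [[0, 0, 0.025], [0, 0, 0], 140], [[0, 0, 0.018], [0, 0, 0], 140], [[0, 0, 0], [0, 0, 0], 255], [[0, 0, 0], [0, 0, 0], 255], [[0, 0, 0], [0, 0, 0], 255], [[0, 0, 0], [0, 0, 0], 255], [[0, 0, 0], [0, 0, 0], 255], [[0, 0, 0], [0, 0, 0], 255], [[0, 0, 0], [0, 0, 0], 255]], "grip_force": 15}}

```text
time_s: 2.9
tcp_pos: [0.4304, 0.2009, 0.1976]
eef_rot: [-179.9, -0.1, 16.9]
contact_force: [-2.3, 1.1, 4.0]
gripper_width: 0.0123
```

Emit:
{"api": "carry_out", "payload": {"plan": [[[0.0005, 0, -0.0075], [0, 0, 0], 255], [[0.001, 0, -0.0075], [0, 0, 0], 255], [[0.0016, 0, -0.0074], [0, 0, 0], 255], [[0.0021, 0, -0.0073], [0, 0, 0], 255], [[0.0026, 0, -0.0071], [0, 0, 0], 255], [[0.0031, 0, -0.0069], [0, 0, 0], 255], [[0.0035, 0, -0.0067], [0, 0, 0], 255], [[0.004, 0, -0.0064], [0, 0, 0], 255], [[0.0044, 0, -0.0061], [0, 0, 0], 255], [[0, 0, 0], [0, 0, 0], 255], [[0, 0, 0], [0, 0, 0], 255], [[0, 0, 0], [0, 0, 0], 255]]}}

```text
time_s: 3.9
tcp_pos: [0.4515, 0.2068, 0.2592]
eef_rot: [180.0, 0.1, 16.8]
contact_force: [-4.2, -0.2, 2.5]
gripper_width: 0.0124
```

```bash
python3 - <<'E'
from h import *
st(); snap("wrist","w2")
E
```

```text
t 3.9 tcp [0.4515 0.2068 0.2592] rot [1.7998e+02 7.0000e-02 1.6820e+01] grasp [0.4513 0.2067 0.1002] F [-4.2 -0.2  2.5] w 0.0124
```

View pics/w2.png

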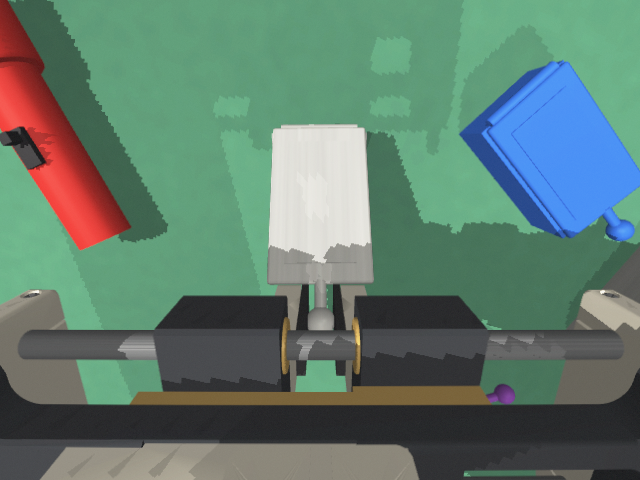

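The lid is up, with the knob between the fingers at (320,318). I release it now and look again.

Emit:
{"api": "carry_out", "payload": {"plan": [[[0, 0, 0], [0, 0, 0], 140], [[0, 0, 0], [0, 0, 0], 140], [[0, 0, 0], [0, 0, 0], 140], [[0, 0, 0], [0, 0, 0], 140], [[0, 0, -0.02], [0, 0, 0], 140], [[0, 0, -0.02], [0, 0, 0], 140], [[0, 0, -0.02], [0, 0, 0], 140], [[0, 0, 0], [0, 0, 0], 140], [[0, 0, 0], [0, 0, 0], 140], [[0, 0, 0], [0, 0, 0], 140], [[0, 0, 0], [0, 0, 0], 140], [[0, 0, 0], [0, 0, 0], 140]]}}

```text
time_s: 4.95
tcp_pos: [0.4517, 0.207, 0.3187]
eef_rot: [180.0, 0.1, 16.8]
contact_force: [0.3, 0.3, 0.2]
gripper_width: 0.0395
```

```bash
python3 - <<'E'
from h import *
s,R,g=st(); c=cam("wrist"); snap("wrist","w3")
for p in((.430,.2,.037),(.4515,.2065,.0995)):
    print(cv2.projectPoints(np.array([p]),c[0]["rvec"],c[0]["tvec"],c[0]["K"],c[0]["D"])[0])
go(.419,-.030,.037,-12.7)
go(.419,-.030,.1592,-12.7)
E
```

```text
t 4.95 tcp [0.4517 0.207  0.3187] rot [1.7996e+02 7.0000e-02 1.6840e+01] grasp [0.4516 0.2068 0.1597] F [0.3 0.3 0.2] w 0.0395
[[[321.26131095 266.27205083]]]
[[[321.55602757 269.82124331]]]
t 5.0 tcp [0.4518 0.207  0.3188] rot [1.7996e+02 7.0000e-02 1.6840e+01] grasp [0.4516 0.2069 0.1598] F [ 0.8  1.6 -0.2] w 0.0397
goal tool shift [-0.0997  0.2172  0.1231] turn about tool z 29.5391566965141
t 5.0 tcp [0.4518 0.207  0.3188] rot [1.7996e+02 7.0000e-02 1.6840e+01] grasp [0.4516 0.2069 0.1598] F [ 0.8  1.6 -0.2] w 0.0397
goal tool shift [-0.0998  0.2173  0.0009] turn about tool z 29.5391566965141
```

View pics/w3.png

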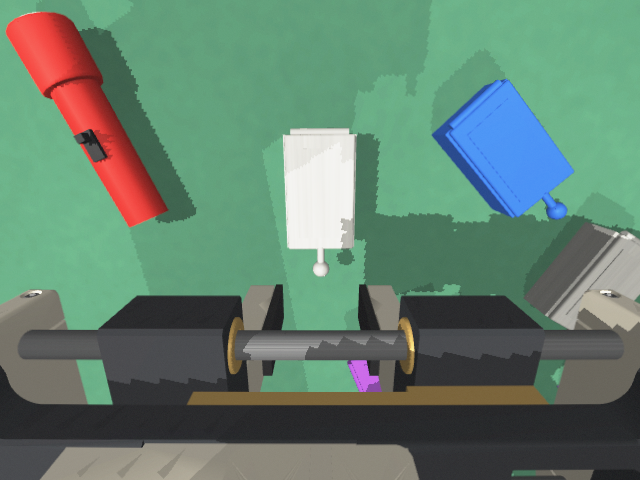

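The left lid has the same width front and back again (66 px), so it dropped shut and is free. Next is the right box.

Emit:
{"api": "carry_out", "payload": {"plan": [[[-0.0143, 0.031, 0], [0, 0, 0], 140], [[-0.0143, 0.031, 0], [0, 0, 0], 140], [[-0.0143, 0.031, 0], [0, 0, 0], 140], [[-0.0142, 0.031, 0], [0, 0, 0], 140], [[-0.0142, 0.031, 0], [0, 0, 0], 140], [[-0.0142, 0.031, 0], [0, 0, 0], 140], [[-0.0142, 0.031, 0], [0, 0, 0], 140], [[0, 0, 0], [0, 0, 5.9], 140], [[0, 0, 0], [0, 0, 5.9], 140], [[0, 0, 0], [0, 0, 5.9], 140], [[0, 0, 0], [0, 0, 5.9], 140], [[0, 0, 0], [0, 0, 5.9], 140]]}}

```text
time_s: 6.0
tcp_pos: [0.4193, -0.0297, 0.3192]
eef_rot: [180.0, 0.0, -13.0]
contact_force: [-0.6, 0.5, -0.5]
gripper_width: 0.0397
```

Emit:
{"api": "carry_out", "payload": {"plan": [[[0, 0, 0], [0, 0, 0], 140], [[0, 0, 0], [0, 0, 0], 140]]}}

```text
time_s: 6.17
tcp_pos: [0.4193, -0.0295, 0.3193]
eef_rot: [180.0, 0.0, -12.5]
contact_force: [-0.1, 0.3, -0.4]
gripper_width: 0.0396
```

```bash
python3 - <<'E'
from h import *
c=cam("wrist"); im=snap("wrist","w4"); go(.419,-.03,.037,-12.7)
print(cv2.projectPoints(np.array([(.419,-.03,.037)]),c[0]["rvec"],c[0]["tvec"],c[0]["K"],c[0]["D"])[0])
hsv=cv2.cvtColor(im,cv2.COLOR_BGR2HSV); m=((hsv[...,1]<50)&(hsv[...,2]>90)).astype(np.uint8)*255; m[283:]=0
for ct in cv2.findContours(m,0,1)[0]:
    if cv2.contourArea(ct)>800:
        print(cv2.boundingRect(ct)); l=ct.reshape(-1,2); k=l[l[:,1]>l[:,1].max()-14]; kc=cv2.minEnclosingCircle(k)
        b=cv2.minAreaRect(l[l[:,1]<l[:,1].max()-35]); print("rect",b,"knob",kc,toplane("wrist",[kc[0]],.037,c))
E
```

```text
t 6.2167 tcp [ 0.4193 -0.0294  0.3193] rot [ 1.7998e+02  2.0000e-02 -1.2450e+01] grasp [ 0.4192 -0.0295  0.1603] F [-0.3 -0.4  0.5] w 0.0396
goal tool shift [-1.000e-04  5.000e-04  1.233e-01] turn about tool z 0.2537855254001684
[[[321.10983674 240.62229371]]]
(0, 164, 98, 119)
rect ((48.49999237060547, 204.99996948242188), (96.99998474121094, 81.99998474121094), 0.0) knob ((36.5, 275.5), 29.231931686401367) [[0.44121244 0.21669235 0.037     ]]
(285, 94, 76, 156)
rect ((322.5, 153.5), (119.0, 75.0), 90.0) knob ((322.0, 241.42857360839844), 8.360600471496582) [[ 0.41815681 -0.03057023  0.037     ]]
(505, 0, 135, 159)
rect ((571.9999389648438, 60.99999237060547), (121.99998474121094, 133.99996948242188), 90.0) knob ((555.0, 150.5), 50.30168914794922) [[ 0.45099081 -0.22061637  0.037     ]]
```

View pics/w4.png

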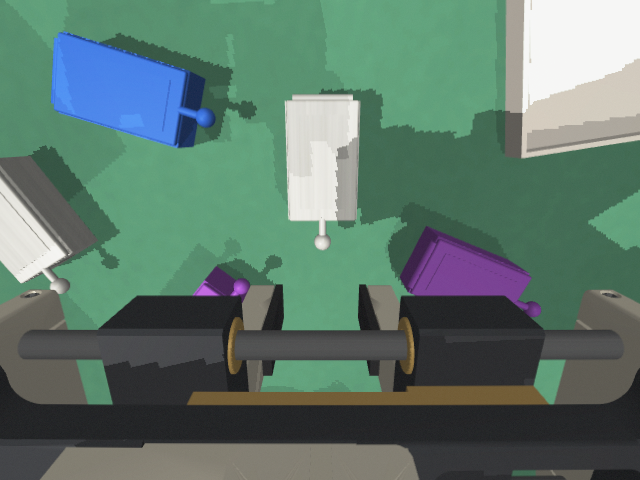

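The right knob is at (322,241) and centred, and the neighbours are clear of the fingers. I'll pinch it and raise the lid.

Emit:
{"api": "carry_out", "payload": {"plan": [[[0, 0.0005, 0.025], [0, 0, 0], 140], [[0, 0, 0.025], [0, 0, 0], 140], [[0, 0, 0.025], [0, 0, 0], 140], [[0, 0, 0.025], [0, 0, 0], 140], [[0, 0, 0.023], [0, 0, 0], 140], [[0, 0, 0], [0, 0, 0], 255], [[0, 0, 0], [0, 0, 0], 255], [[0, 0, 0], [0, 0, 0], 255], [[0, 0, 0], [0, 0, 0], 255], [[0, 0, 0], [0, 0, 0], 255], [[0, 0, 0], [0, 0, 0], 255], [[0, 0, 0], [0, 0, 0], 255]]}}

```text
time_s: 7.22
tcp_pos: [0.4197, -0.0298, 0.1976]
eef_rot: [-179.9, -0.1, -12.6]
contact_force: [-0.1, 0.8, 5.7]
gripper_width: 0.0126
```

Emit:
{"api": "carry_out", "payload": {"plan": [[[0.0005, 0, -0.0075], [0, 0, 0], 255], [[0.001, 0, -0.0075], [0, 0, 0], 255], [[0.0016, 0, -0.0074], [0, 0, 0], 255], [[0.0021, 0, -0.0073], [0, 0, 0], 255], [[0.0026, 0, -0.0071], [0, 0, 0], 255], [[0.0031, 0, -0.0069], [0, 0, 0], 255], [[0.0035, 0, -0.0067], [0, 0, 0], 255], [[0.004, 0, -0.0064], [0, 0, 0], 255], [[0.0044, 0, -0.0061], [0, 0, 0], 255], [[0, 0, 0], [0, 0, 0], 255], [[0, 0, 0], [0, 0, 0], 255], [[0, 0, 0], [0, 0, 0], 255]]}}

```text
time_s: 8.22
tcp_pos: [0.441, -0.0351, 0.2593]
eef_rot: [180.0, 0.1, -12.7]
contact_force: [-5.0, 1.8, 4.1]
gripper_width: 0.0125
```

Emit:
{"api": "carry_out", "payload": {"plan": [[[0, 0, 0], [0, 0, 0], 140], [[0, 0, 0], [0, 0, 0], 140], [[0, 0, 0], [0, 0, 0], 140], [[0, 0, 0], [0, 0, 0], 140], [[0, 0, -0.02], [0, 0, 0], 140], [[0, 0, -0.02], [0, 0, 0], 140], [[0, 0, -0.02], [0, 0, 0], 140], [[0, 0, 0], [0, 0, 0], 140], [[0, 0, 0], [0, 0, 0], 140], [[0, 0, 0], [0, 0, 0], 140], [[0, 0, 0], [0, 0, 0], 140], [[0, 0, 0], [0, 0, 0], 140]]}}

```text
time_s: 9.22
tcp_pos: [0.4412, -0.035, 0.3187]
eef_rot: [180.0, 0.1, -12.7]
contact_force: [0.5, 0.2, 1.1]
gripper_width: 0.0397
```

```bash
python3 - <<'E'
from h import *
st(); snap("wrist","w5")
E
```

```text
t 9.2167 tcp [ 0.4412 -0.035   0.3187] rot [ 1.7995e+02  8.0000e-02 -1.2660e+01] grasp [ 0.441  -0.0351  0.1597] F [0.5 0.2 1.1] w 0.0397
```

View pics/w5.png

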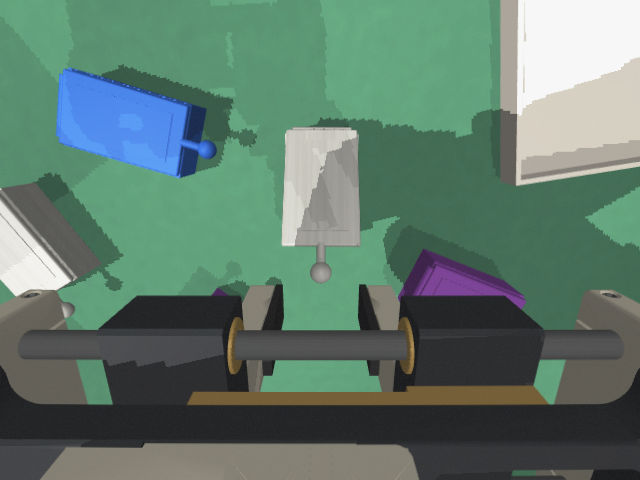

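The right lid stays up: its front edge is 78 px against about 68 px when shut, and its ball is larger, at (321,272). The right box is therefore the stiff one. I'll take the knob again and swing the lid shut along the same arc.

Emit:
{"api": "carry_out", "payload": {"plan": [[[0, 0, 0.02], [0, 0, 0], 140], [[0, 0, 0.02], [0, 0, 0], 140], [[0, 0, 0.02], [0, 0, 0], 140], [[0, 0, 0], [0, 0, 0], 140], [[0, 0, 0], [0, 0, 0], 255], [[0, 0, 0], [0, 0, 0], 255], [[0, 0, 0], [0, 0, 0], 255], [[0, 0, 0], [0, 0, 0], 255], [[0, 0, 0], [0, 0, 0], 255], [[0, 0, 0], [0, 0, 0], 255]]}}

```text
time_s: 10.1
tcp_pos: [0.4416, -0.035, 0.2601]
eef_rot: [-180.0, -0.1, -12.7]
contact_force: [0.5, -2.0, 0.4]
gripper_width: 0.0123
```

Emit:
{"api": "carry_out", "payload": {"plan": [[[-0.0044, 0, 0.0061], [0, 0, 0], 255], [[-0.004, 0, 0.0064], [0, 0, 0], 255], [[-0.0035, 0, 0.0067], [0, 0, 0], 255], [[-0.0031, 0, 0.0069], [0, 0, 0], 255], [[-0.0026, 0, 0.0071], [0, 0, 0], 255], [[-0.0021, 0, 0.0073], [0, 0, 0], 255], [[-0.0016, 0, 0.0074], [0, 0, 0], 255], [[-0.001, 0, 0.0075], [0, 0, 0], 255], [[-0.0005, 0, 0.0075], [0, 0, 0], 255], [[0, 0, 0.001], [0, 0, 0], 255], [[0, 0, 0], [0, 0, 0], 255]]}}

```text
time_s: 11.02
tcp_pos: [0.4192, -0.0297, 0.1951]
eef_rot: [180.0, 0.0, -12.6]
contact_force: [-0.9, 1.3, 10.9]
gripper_width: 0.0124
```

Emit:
{"api": "carry_out", "payload": {"plan": [[[0, 0, 0], [0, 0, 0], 140], [[0, 0, 0], [0, 0, 0], 140], [[0, 0, 0], [0, 0, 0], 140], [[0, 0, 0], [0, 0, 0], 140], [[0, 0, -0.025], [0, 0, 0], 0], [[0, 0, -0.025], [0, 0, 0], 0], [[0, 0, -0.025], [0, 0, 0], 0], [[0, 0, -0.025], [0, 0, 0], 0], [[0, 0, -0.022], [0, 0, 0], 0], [[0, 0, 0], [0, 0, 0], 0], [[0, 0, 0], [0, 0, 0], 0]]}}

```text
time_s: 11.93
tcp_pos: [0.4192, -0.0299, 0.3184]
eef_rot: [-179.9, -0.1, -12.7]
contact_force: [-0.8, -0.5, -0.4]
gripper_width: 0.0803
```

```bash
python3 - <<'E'
from h import *
c=cam("wrist"); im=snap("wrist","w6")
hsv=cv2.cvtColor(im,cv2.COLOR_BGR2HSV); m=((hsv[...,1]<50)&(hsv[...,2]>90)).astype(np.uint8)*255; m[283:]=0
for ct in cv2.findContours(m,0,1)[0]:
    x,y,w,h=cv2.boundingRect(ct)
    if cv2.contourArea(ct)>800 and 200<x<400:
        print(x,y,w,h); mm=cv2.drawContours(np.zeros_like(m),[ct],-1,255,-1)
        b=cv2.morphologyEx(mm,cv2.MORPH_OPEN,np.ones((35,35),np.uint8)); bc=max(cv2.findContours(b,0,2)[0],key=cv2.contourArea)
        q=cv2.minAreaRect(bc); P=toplane("wrist",cv2.boxPoints(q),.04,c); print(q,P.round(4),P.mean(0))
        for row in range(y,y+h,12): xs=np.where(mm[row])[0]; print(row,xs.min(),xs.max())
        l=ct.reshape(-1,2); k=l[l[:,1]>l[:,1].max()-14]; kc=cv2.minEnclosingCircle(k); K=toplane("wrist",[kc[0]],.037,c)[0]; print("knob",kc,K)
go(.482,-.044,.024,-12.7)
# tray: floor corners from top image
t=cv2.imread("pics/top0.png"); tt=cv2.resize(t[175:335,405:625],None,fx=3.6,fy=3.6,interpolation=cv2.INTER_CUBIC); cv2.imwrite("pics/tray.png",tt)
E
```

```text
285 97 76 156
((321.5, 160.0), (126.0, 73.0), 90.0) [[ 0.5321 -0.0286  0.04  ]
 [ 0.5206 -0.0798  0.04  ]
 [ 0.4289 -0.0625  0.04  ]
 [ 0.4417 -0.0053  0.04  ]] [ 0.48082855 -0.04403565  0.04      ]
97 293 352
109 285 359
121 285 359
133 285 358
145 286 358
157 286 357
169 286 357
181 286 356
193 287 356
205 287 355
217 287 355
229 318 324
241 313 328
knob ((320.7162170410156, 244.1351318359375), 8.328908920288086) [ 0.41708627 -0.02913616  0.037     ]
t 11.9833 tcp [ 0.4188 -0.03    0.3174] rot [-1.7997e+02 -1.0000e-02 -1.2680e+01] grasp [ 0.4189 -0.03    0.1584] F [-0.1 -0.1  0.4] w 0.0837
goal tool shift [ 6.470e-02 -1.000e-04  1.344e-01] turn about tool z 0.019872882563902294
```

View pics/w6.png

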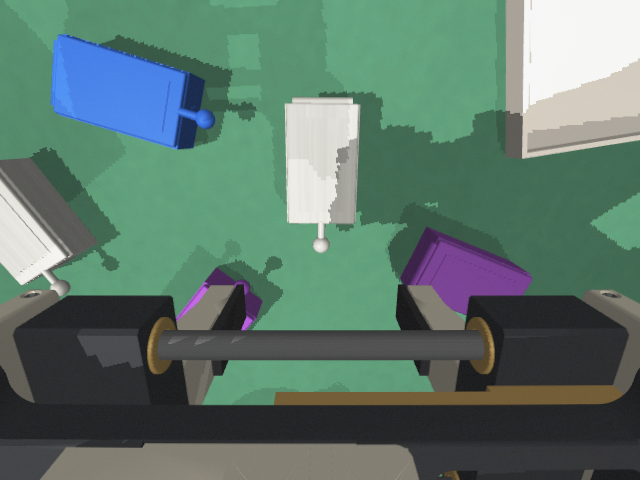

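View pics/tray.png

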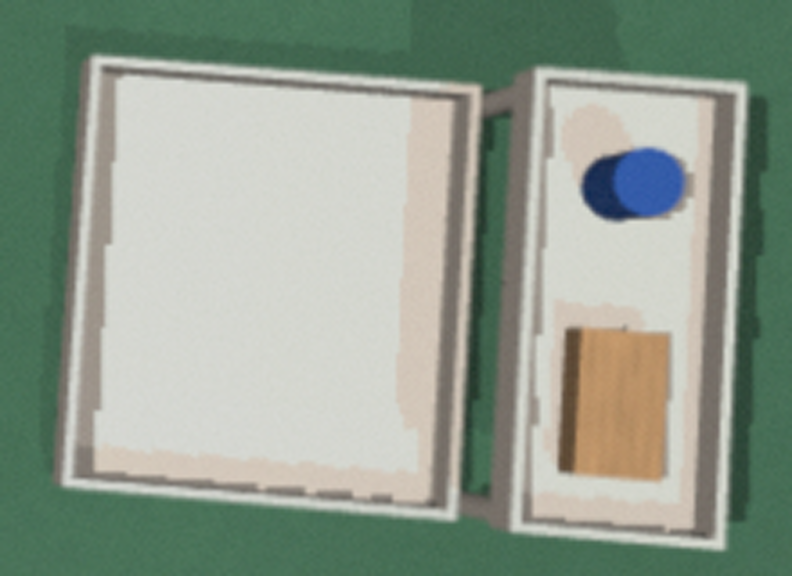

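The right lid is shut: the lid in w6 spans x 285–359, as it did before opening. The tray rim corners in the crop are (93,57), (482,85), (458,518) and (62,485). The second tier is 80 mm high and the gripper body is wide, so I'll turn the box 90° to keep the body clear of the tier.

```bash
python3 - <<'E'
from h import *
q=np.array([(93,57),(482,85),(458,518),(62,485)])/3.6+np.array([405,175])-.4
P=toplane("top",q,.025); print(P.round(4),P.mean(0),[np.linalg.norm(P[i]-P[i-1]).round(4) for i in range(4)])
for a,b in((0,3),(1,2)): d=P[a]-P[b]; print("yaw x",np.degrees(np.arctan2(d[1],d[0])))
print(r.get_state()["joints"])
E
```

```text
[[ 0.6388 -0.2136  0.025 ]
 [ 0.6293 -0.3835  0.025 ]
 [ 0.4403 -0.3719  0.025 ]
 [ 0.4506 -0.2013  0.025 ]] [ 0.53975686 -0.29254698  0.025     ] [np.float64(0.1887), np.float64(0.1702), np.float64(0.1894), np.float64(0.1709)]
yaw x -3.7253091231948536
yaw x -3.511064800469727
[ 2.30639257e+01  6.01684243e-01 -3.70132745e+01 -2.89497567e-02
 -5.23614622e+01  5.42736230e+01]
```

Emit:
{"api": "carry_out", "payload": {"plan": [[[0.0155, 0, 0], [0, 0, 0], 0], [[0.0155, 0, 0], [0, 0, 0], 0], [[0.0155, 0, 0], [0, 0, 0], 0], [[0.0155, 0, 0], [0, 0, 0], 0], [[0, 0, 0.025], [0, 0, 0], 0], [[0, 0, 0.025], [0, 0, 0], 0], [[0, 0, 0.025], [0, 0, 0], 0], [[0, 0, 0.025], [0, 0, 0], 0], [[0, 0, 0.02], [0, 0, 0], 0], [[0, 0, 0.014], [0, 0, 0], 0], [[0, 0, 0], [0, 0, 0], 255], [[0, 0, 0], [0, 0, 0], 255]], "grip_force": 30}}

```text
time_s: 12.98
tcp_pos: [0.479, -0.0438, 0.1822]
eef_rot: [179.9, 0.2, -12.7]
contact_force: [0.2, -0.4, -0.3]
gripper_width: 0.0795
```

Emit:
{"api": "carry_out", "payload": {"plan": [[[0, 0, 0], [0, 0, 0], 255], [[0, 0, 0], [0, 0, 0], 255], [[0, 0, 0], [0, 0, 0], 255], [[0, 0, 0], [0, 0, 0], 255], [[0, 0, 0], [0, 0, 0], 255], [[0, 0, 0], [0, 0, 0], 255]]}}

```text
time_s: 13.48
tcp_pos: [0.4799, -0.0435, 0.1843]
eef_rot: [-180.0, -0.1, -12.7]
contact_force: [-2.1, -0.1, 7.1]
gripper_width: 0.0561
```

Emit:
{"api": "carry_out", "payload": {"plan": [[[0, 0, -0.01], [0, 0, 0], 255], [[0, 0, -0.02], [0, 0, 0], 255], [[0, 0, -0.025], [0, 0, 0], 255], [[0, 0, -0.025], [0, 0, 0], 255], [[0, 0, -0.02], [0, 0, 0], 255], [[0, 0, 0], [0, 0, 0], 255]]}}

```text
time_s: 13.98
tcp_pos: [0.4807, -0.0433, 0.2873]
eef_rot: [-179.8, -0.3, -12.6]
contact_force: [1.2, 0.8, -3.1]
gripper_width: 0.0558
```

Emit:
{"api": "carry_out", "payload": {"plan": [[[0.006, 0.012, 0], [0, 0, 0], 255], [[0.0115, 0.0238, 0], [0, 0, 0], 255], [[0.0115, 0.0238, 0], [0, 0, 0], 255], [[0.0115, 0.0238, 0], [0, 0, 0], 255], [[0.0115, 0.0238, 0], [0, 0, 0], 255], [[0.0115, 0.0238, 0], [0, 0, 0], 255], [[0.0115, 0.0238, 0], [0, 0, 0], 255], [[0.0115, 0.0238, 0], [0, 0, 0], 255], [[0.0115, 0.0238, 0], [0, 0, 0], 255], [[0.0115, 0.0238, 0], [0, 0, 0], 255], [[0.006, 0.012, 0], [0, 0, 0], 255], [[0, 0, 0], [0, 0, 3], 255]]}}

```text
time_s: 14.98
tcp_pos: [0.5401, -0.3035, 0.2817]
eef_rot: [180.0, 0.1, -15.8]
contact_force: [0.5, 0.7, -3.0]
gripper_width: 0.0558
```

Emit:
{"api": "carry_out", "payload": {"plan": [[[0, 0, 0], [0, 0, 7], 255], [[0, 0, 0], [0, 0, 7], 255], [[0, 0, 0], [0, 0, 7], 255], [[0, 0, 0], [0, 0, 7], 255], [[0, 0, 0], [0, 0, 7], 255], [[0, 0, 0], [0, 0, 7], 255], [[0, 0, 0], [0, 0, 7], 255], [[0, 0, 0], [0, 0, 7], 255], [[0, 0, 0], [0, 0, 7], 255], [[0, 0, 0], [0, 0, 7], 255], [[0, 0, 0], [0, 0, 5], 255], [[0, 0, 0], [0, 0, 3], 255]]}}

```text
time_s: 15.98
tcp_pos: [0.5397, -0.3007, 0.2822]
eef_rot: [179.9, 0.1, -94.0]
contact_force: [-0.4, 0.1, -3.0]
gripper_width: 0.0555
```

```bash
python3 - <<'E'
from h import *
go(.5395,-.3005,.029,-93.6); snap("wrist","w7")
E
```

```text
t 15.9833 tcp [ 0.5397 -0.3007  0.2822] rot [ 1.7989e+02  5.0000e-02 -9.3960e+01] grasp [ 0.5394 -0.3006  0.1232] F [-0.4  0.1 -3. ] w 0.0555
goal tool shift [ 0.     -0.0003  0.0942] turn about tool z -0.3634943911684587
```

View pics/w7.png

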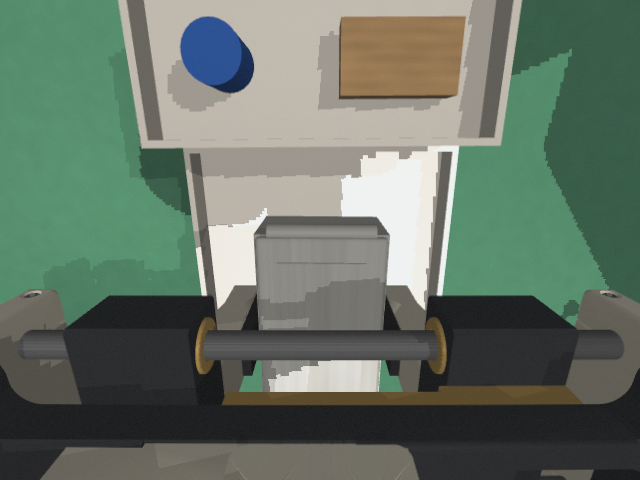

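The box is held level and centred over the tray: box centre near column 321, tray 190–457. I'll lower it now.

Emit:
{"api": "carry_out", "payload": {"plan": [[[0, 0, 0.015], [0, 0, 0], 255], [[0, 0, 0.02], [0, 0, 0], 255], [[0, 0, 0.02], [0, 0, 0], 255], [[0, 0, 0.015], [0, 0, 0], 255], [[0, 0, 0.01], [0, 0, 0], 255], [[0, 0, 0.005], [0, 0, 0], 255], [[0, 0, 0.003], [0, 0, 0], 255], [[0, 0, 0.002], [0, 0, 0], 255], [[0, 0, 0.001], [0, 0, 0], 255], [[0, 0, 0], [0, 0, 0], 255]]}}

```text
time_s: 16.87
tcp_pos: [0.5405, -0.3013, 0.1931]
eef_rot: [-179.9, -0.0, -93.6]
contact_force: [0.2, 0.6, -3.0]
gripper_width: 0.0565
```

Emit:
{"api": "carry_out", "payload": {"plan": [[[0, 0, 0.0015], [0, 0, 0], 255], [[0, 0, 0.001], [0, 0, 0], 255], [[0, 0, 0.001], [0, 0, 0], 255], [[0, 0, 0], [0, 0, 0], 255], [[0, 0, 0], [0, 0, 0], 255]]}}

```text
time_s: 17.28
tcp_pos: [0.5402, -0.3013, 0.1891]
eef_rot: [180.0, -0.0, -93.7]
contact_force: [-0.8, 0.4, -3.1]
gripper_width: 0.0559
```

Emit:
{"api": "carry_out", "payload": {"plan": [[[0, 0, 0.001], [0, 0, 0], 255], [[0, 0, 0.0005], [0, 0, 0], 255], [[0, 0, 0], [0, 0, 0], 255], [[0, 0, 0], [0, 0, 0], 255]]}}

```text
time_s: 17.62
tcp_pos: [0.5403, -0.3013, 0.1884]
eef_rot: [-180.0, -0.0, -93.6]
contact_force: [-2.9, 2.6, 5.5]
gripper_width: 0.0557
```

The force changed sign, so the box is on the tray floor. I release it and withdraw.

Emit:
{"api": "carry_out", "payload": {"plan": [[[0, 0, 0], [0, 0, 0], 40], [[0, 0, 0], [0, 0, 0], 40], [[0, 0, 0], [0, 0, 0], 40], [[0, 0, 0], [0, 0, 0], 40], [[0, 0, -0.01], [0, 0, 0], 40], [[0, 0, -0.02], [0, 0, 0], 40], [[0, 0, -0.03], [0, 0, 0], 40], [[0, 0, -0.03], [0, 0, 0], 40], [[0, 0, -0.03], [0, 0, 0], 40], [[0, 0, -0.03], [0, 0, 0], 40], [[0, 0, -0.03], [0, 0, 0], 40], [[0, 0, -0.03], [0, 0, 0], 40]]}}

```text
time_s: 18.62
tcp_pos: [0.5397, -0.3012, 0.4001]
eef_rot: [-179.9, -0.0, -93.7]
contact_force: [0.5, 0.3, -0.6]
gripper_width: 0.0743
```

Emit:
{"api": "carry_out", "payload": {"plan": [[[-0.03, 0, -0.01], [0, 0, 0], 40], [[-0.04, 0, -0.01], [0, 0, 0], 40], [[-0.04, 0, 0], [0, 0, 0], 40], [[-0.04, 0, 0], [0, 0, 0], 40], [[-0.04, 0, 0], [0, 0, 0], 40], [[-0.04, 0, 0], [0, 0, 0], 40], [[-0.04, 0, 0], [0, 0, 0], 40], [[-0.04, 0, 0], [0, 0, 0], 40], [[0, 0, 0], [0, 0, 0], 40], [[0, 0, 0], [0, 0, 0], 40]]}}

```text
time_s: 19.45
tcp_pos: [0.5599, 0.0102, 0.4183]
eef_rot: [-180.0, 0.0, -93.4]
contact_force: [0.1, 0.6, 0.5]
gripper_width: 0.0739
```

```bash
python3 - <<'E'
from h import *
st(); a=snap("top","t1"); b=snap("scene","s1")
cv2.imwrite("pics/fin.png",np.vstack([cv2.resize(a,(400,300),interpolation=cv2.INTER_AREA),cv2.resize(b,(400,300),interpolation=cv2.INTER_AREA)]))
cv2.imwrite("pics/fin2.png",np.hstack([cv2.resize(x,(400,300),interpolation=cv2.INTER_AREA) for x in(a,b)]))
E
```

```text
t 19.45 tcp [0.5599 0.0102 0.4183] rot [-1.7996e+02  1.0000e-02 -9.3440e+01] grasp [0.56   0.0102 0.2593] F [0.1 0.6 0.5] w 0.0739
```

View pics/fin2.png

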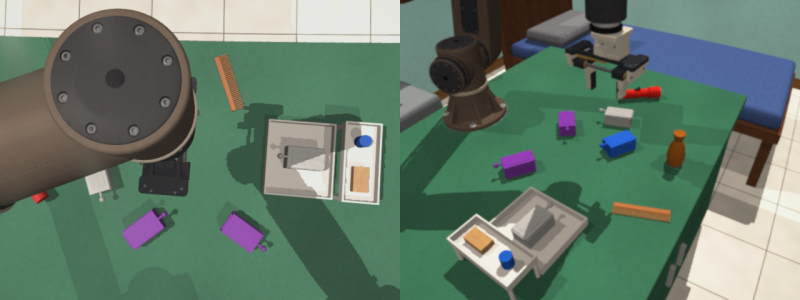

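The box lies in the tray at about (304,158) in the left half. The vase and the good box are where they were in the scene view. One closer crop will check the lids.

```bash
python3 - <<'E'
import cv2,numpy as np
b=cv2.imread("pics/s1.png"); a=cv2.imread("pics/t1.png")
f=lambda im,x,y,w,h:cv2.resize(im[y:y+h,x:x+w],(390,390*h//w),interpolation=cv2.INTER_CUBIC)
cv2.imwrite("pics/fin3.png",np.vstack([np.hstack([f(b,150,290,160,120),f(a,410,180,160,120)]),np.hstack([f(b,300,150,160,120),f(a,100,240,160,120)])]))
E
```

```text
(no output)
```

View pics/fin3.png

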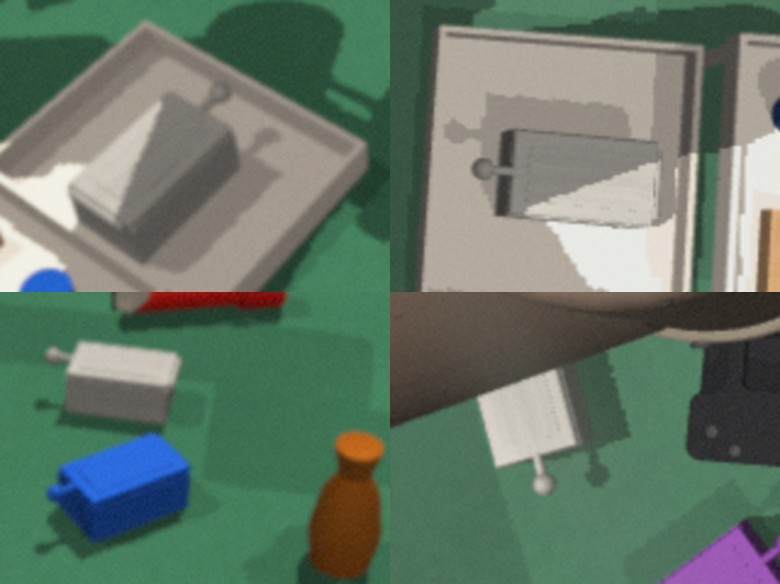

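In the crop both boxes look shut and flat, but the stiff lid deserves a number. I'll triangulate its knob and expect z of about 0.042 when shut.

```bash
python3 - <<'E'
from h import *
def tri(pt,ps):
    M=[];U=[]
    for n,p in(("top",pt),("scene",ps)):
        c,R,t=cam(n); M.append(np.c_[R,t]); U.append(cv2.undistortPoints(np.array([[p]],float),c["K"],c["D"]).reshape(2,1))
    X=cv2.triangulatePoints(M[0],M[1],*U).ravel(); return (X[:3]/X[3]).round(4)
s=2.4375
print("stiff knob",tri(((483-390)/s+410,168/s+180),(220/s+150,92/s+290)))
print("good knob",tri(((543-390)/s+100,(484-292)/s+240),(53/s+300,(355-292)/s+150)))
P=toplane("top",[((x-390)/s+410,y/s+180) for x,y in((515,129),(660,142),(656,227),(500,215))],.045); print(P.round(4),P.mean(0))
# back corners and front corner of the lid seen in the scene view
for z in(.045,): print(toplane("scene",[(238/s+150,128/s+290),(163/s+150,95/s+290),(72/s+150,188/s+290),(130/s+150,228/s+290)],z).round(4))
E
```

```text
stiff knob [ 0.5456 -0.2382  0.0415]
good knob [0.429  0.2014 0.0364]
[[ 0.5703 -0.2577  0.045 ]
 [ 0.5638 -0.3486  0.045 ]
 [ 0.5102 -0.3458  0.045 ]
 [ 0.5157 -0.2484  0.045 ]] [ 0.54001396 -0.30011855  0.045     ]
[[ 0.5753 -0.2578  0.045 ]
 [ 0.5185 -0.2611  0.045 ]
 [ 0.5182 -0.3459  0.045 ]
 [ 0.5663 -0.3495  0.045 ]]
```

The stiff knob is at z 0.0415, against 0.042 expected when shut, and the good knob at 0.0364 against 0.037. The box centre is about 8 mm from the tray centre. All checks agree, so I'm handing in.

```bash
python3 -c "
from plant import r
print(r.close_job())"
```

```text
the job is handed in; nothing more can be done
None
```

The stiff box was the one on the right; it now lies shut in the low tray, and the job is handed in. No verdict was reported.

- **Lids:** I raised the left lid to about 36° and let go. It dropped shut, so that is the good box. I then raised the right lid the same way and it stayed up. I swung it shut by its knob.
- **Placing:** I set the stiff box flat in the tray, turned 90° so that the gripper would clear the raised second tier.
- **Stiff box:** its centre measures about 8 mm from the tray's centre. The offset was deliberate, to keep its knob clear of the tray wall. Its knob stands at z = 41.5 mm, against 42 mm expected when shut.
- **Good box:** its knob is about 2 mm from where it was first measured, at z = 36.4 mm, against 37 mm expected when shut.
- **Vase and arm:** the vase is standing where it was, judged by eye from the scene picture. The arm is clear of everything.

The robot's clock read about 19.5 s before hand-in, against the 72 s allowed, and none of the checks disagreed.

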